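# Switch on under a hinged guard

## Robot

A 6-joint arm with a two-finger parallel gripper is mounted at the origin on a cart in front of the work surface, level with it; the furniture and walls round the work are solid. World frame = base frame: x ahead of the robot, y to its left, z up, the work surface at z = 0. Lengths are in m, angles in degrees, forces in N, time in s.
With the tool pointing down it reaches from about 0.4 to 0.825 m from the base axis. Payload 7 kg.
Tool frame: the origin (TCP) lies at the very end of the fingers, on their centre line; the grasp point (between the pads) lies 19 mm behind it; z points along the fingers, y is the line along which they close (so a half turn about z gives the same grasp; the last joint's range is limited). The gripper opens to 88 mm and grips with 3 to 60 N. Pads are 19 mm wide; open, the fingers measure 130 mm over their backs; the gripper's body (78 mm by 193 mm) begins 47 mm behind the grasp point.
Start: joints at [-57.061, 20.546, 0.682, 0, -70.136, -16.507], TCP at [0.191, -0.647, 0.227] pointing down, gripper open.
Joint ranges: [-176.03, 176.03], [-82.01, 121.73], [-58.28, 71.71], [-173.87, 95.51], [-174.79, -0.11], [-173.66, 173.66]. Speed limits (degrees/s): [136.94, 136.94, 172.46, 180, 180, 180].

## Interface

Orientations are given as [roll, pitch, yaw] about the fixed x, y, z axes, in that order (R = Rz(yaw) Ry(pitch) Rx(roll)).
In Python, from plant import r gives the robot as it stands. The module is installed in compiled form; this text tells all that it offers.
- The arm moves only by the tool jog_arm, never from a script. Its arguments are lists of equal length, an entry for each row: "travel": the shift along the tool's x, y, z each as a share of 50 cm, from -1 to 1, a list of three; "dr": the turn, a rotation vector about the tool's x, y, z each as a share of 360 degrees, from -1 to 1, a list of three; "claw": the opening, from 0 (shut) to 1 (fully open). A call has exactly 10 rows; each row is the pose to reach, as a shift and turn from the pose commanded when the call began, along the tool's axes at that moment, turning the shorter way round; what a row does not reach only later rows make up. A row lasts 1/8 s, in which the tool goes at most 62.5 mm and 10.7 degrees, less where a joint would pass 70% of its speed; a pose out of reach is approached as far as the arm can. A call with a number of a shift or a turn outside -1 to 1 is refused whole. A call with a gripper value outside its range is refused whole. The fingers move at their own pace and stop on an object; "newtons" is the grip in N (left out, the last holds). Time passes only in rows, so rows that repeat a pose let the fingers close, or fill a call up. It gives the time, the measured TCP pose, the force, the opening and the grip force at its end, in the units of the state.
- r.get_state(): the state, without advancing time (a new reading comes with each control period).
- r.capture(name): name is "side" or "top" or "wrist"; returns a dict with "pixels" (420x560x3 uint8, red, green, blue), "range_z" (420x560 float32, m along the optical axis (not along the pixel's ray), 0 where there is no reading), "fx", "fy", "cx", "cy" (pixels), "position" and "attitude" of the camera in the world; the wrist camera has in their place "hand_eye" (4x4, takes a point from camera to tool coordinates, whose origin is the TCP and whose axes are the flange's). Camera axes: x right, y up, looking along -z (the intrinsics and any distortion apply to the point x, -y, -z); pixel columns grow to the right and rows downward; lengths in m; the calibration is good to about 2 mm. A picture is of the moment at which its call begins: read the wrist's pose just before it.
- r.close_job(): hands the job in; it is judged then, once.
Trained networks look in the newest picture that a camera, given by its name, has taken for a name from the list of things; names that differ only in an ending like _2 or _b are one class to them, and where a whole thing is asked for, a point or a joint stands for the part that bears it (a point fixed in the world has none). Each returns a list of dicts, best first, with "conf" (0 to 1); they miss things now and then, are a little off and sometimes report something else, mostly with a low value. They report only what shows in the picture. A call takes as long as a camera call. They do not tell look-alikes from the thing itself.
- r.boxes_of(name, camera): "extent" ([left, top, right, bottom] in pixels, round what is visible of it).
- r.regions_of(name, camera): "pixels" (420x560 bool, what is visible of it) and "extent" ([left, top, right, bottom] in pixels, round what is visible of it).
- r.tip_of(name, camera): "at" ([column, row] in pixels: a listed point, or the origin of a listed thing).
The state is a dict: "time_s": time; "joints": joint angles; "qd": joint speeds; "joint_torque": joint torques, N m; "tcp_pos": TCP position; "eef_rot": TCP orientation; "contact_force": force on the tool from outside, world axes, zero at the start; "moment": the same for the moment, N m; "gripper_width": finger opening in m; "gripper_force": force on a finger pad.
Only numpy, scipy, OpenCV 4.12 (cv2) and the standard library are available. Lean on these libraries where they do the work, as an engineer would, in place of code of your own. Each camera call takes 0.05 s, during which the arm holds its last target. There are 200 camera calls.

## Task

Switch on the guarded toggle on the white switch box: lift the hinged guard with a closed fingertip under its front lip, and with the guard propped on the finger push the toggle beneath it all the way over to the back. Then draw the finger out to the front so that the guard drops fully shut over the switch. Only push gently, grip nothing, and leave the unguarded toggle and the things around the box as they are.

Things in the scene. Friction and masses are not known exactly. Their poses are not given: they have to be found in the camera images.
- switch_box: White switch box, grey top plate, fixed to the bench, 110 (x) x 150 (y) x 60 (z) mm. +x points level from its front (robot side) to its back, y to its left, z up. Origin on the bench; front face at box x = -50 mm, back at +60, sides at y = +/-75, flat top at z = 60. On its left half (y = +28) the guarded toggle, on its right half (y = -48) a toggle without guard. The bench straight before the guard is free.
- guard (a joint): Opening angle of the aluminium guard, a light hood (about 80 g, no latch) over the left toggle, rad: 0 shut, 1.6 stop. It swings up and back and closes by itself (weight and a weak spring, under 2 N at the lip) from any angle once unpropped. Shut, it covers box x = -55 to -5 mm, y = -5 to +61 mm (62 mm wide inside), roof top at z = 104 mm; walls 2 to 3 mm; open below.
- guard_hinge (a point): Middle of the guard's hinge axis, at the back foot of the hood, level along box y, at box x = -7, y = +28, z = 68 mm.
- guard_lip (a point): Middle of the 7 mm round bead ending the lip at the front foot of the guard: box x = -71, y = +28, z = 68 mm when shut, 64 mm from the hinge axis. The lip overhangs the box front by 24 mm, free space below: closed fingers, tilted some 30 degrees to point forwards, get their tip under it from the front, raise it some 30 mm, then go in to the toggle with the guard sliding up on the finger's front.
- toggle (a joint): Angle of the guarded steel toggle lever, rad: 0 leaning fully to the front (off), 0.4 upright, 0.8 leaning fully to the back, towards the hinge (on). Starts between 0 and 0.12. Turns about a level axis along box y at box x = -29, y = +28, z = 68 mm; 27.5 mm long, 9 mm thick at its end. Stays where it is left; about 1.5 N at the tip moves it. Reached only with the guard raised.
- toggle_tip (a point): Middle of the free end of the guarded toggle.
- plain_toggle (a joint): Angle of the unguarded toggle, same lever as the guarded one but at box y = -48 mm: 0 leaning to the front, 0.8 to the back. Starts at 0. Not to be touched.
- vial_0: Bystander, loose: small screw-cap vial, 22 mm across, 45 mm tall, standing. Origin at the centre of its underside.
- stopper: Bystander, loose: dark grey rubber stopper, 42 mm across, 28 mm tall. Origin at the centre of its underside.
- salve_jar: Bystander, loose: white jar with black screw lid, 60 mm across, 41 mm tall. Origin at the centre of its underside.
- timer: Bystander, loose: white bench timer with three keys, 58x64x21 mm, lying flat. Origin at the centre of its underside.
- marker_pen: Bystander, loose: felt marker, 128 mm long (along its y), 15 mm thick, lying. Origin at the centre of its underside.
- tweezers: Bystander, loose: steel tweezers, 132 mm long (along its y), 10 mm high, lying. Origin at the centre of its underside.
Things that resemble listed ones, but are neither listed nor needed, are in the scene too. There is more than one size of the switch_box; the job needs the larger.

How it is judged:
By the outcome, as a careful person would: the job done as asked, in the order asked, and still so for the second after the job is handed in, with the robot touching nothing.
It also fails if it takes over 35 s, if anything falls off the work surface, if the arm or the gripper's body presses on something with over 40 N, if the wrist force passes 120 N, or if a joint passes its speed limit or range.

## Working session

There is one attempt and no reset: what is moved stays moved. The work goes in short steps, Python scripts to look and compute and a tool call to move; the robot and the scene stay as the last step left them, time stands still between calls to the robot, and variables do not carry over. Pictures are saved under pics/ and viewed, at most 10 in all, crops included, and the job is handed in when it is done.

Besides the shell and the picture viewer there is one more tool, called as name(argument=value, ...) on one line, values as JSON. jog_arm: Moves the arm, as the interface text tells. Its arguments: {"type":"object","properties":{"travel":{"type":"array"},"dr":{"type":"array"},"claw":{"type":"array"},"newtons":{"type":"number"}},"required":["travel","dr","claw"]}

```bash
mkdir -p pics; cat > h.py <<'E'
import numpy as np, cv2
from scipy.spatial.transform import Rotation as R
from plant import r
def att(c):
    a=np.array(c["attitude"],float)
    if a.shape==(3,3): return a
    return R.from_euler('xyz',a,degrees=True).as_matrix() if a.size==3 else R.from_quat(a).as_matrix()
def cloud(c,T=None):
    z=c["range_z"]; v,u=np.mgrid[:420,:560]
    P=np.stack([(u-c["cx"])/c["fx"]*z,-(v-c["cy"])/c["fy"]*z,-z],-1)
    if T is None: return P@att(c).T+np.array(c["position"])
    H=T@np.array(c["hand_eye"]); return P@H[:3,:3].T+H[:3,3]
def tcp():
    s=r.get_state();T=np.eye(4);T[:3,:3]=R.from_euler('xyz',s["eef_rot"],degrees=True).as_matrix();T[:3,3]=s["tcp_pos"];return T
def save(n,im): cv2.imwrite('pics/'+n,im[...,::-1])
E
python3 - <<'E'
from h import *
print(r.get_state())
ims=[]
for n in("top","side"):
    c=r.capture(n); print(n,{k:v for k,v in c.items() if k not in("pixels","range_z")})
    save(n+'.png',c["pixels"]); P=cloud(c); np.savez(n+'.npz',P=P,im=c["pixels"])
    for k in("switch_box","guard","guard_lip","guard_hinge","toggle","plain_toggle"):
        print(k,[(np.round(d["extent"]),round(d["conf"],2)) for d in r.boxes_of(k,n)])
    for k in("switch_box","guard_lip","guard_hinge","toggle_tip"):
        print(k,[(np.round(d["at"]),round(d["conf"],2),P[int(d["at"][1]),int(d["at"][0])].round(3)) for d in r.tip_of(k,n)])
E
```

```text
{'time_s': 0.0, 'joints': array([-5.70615958e+01,  2.05921754e+01,  6.34037009e-01, -2.08092172e-02,
       -7.01354933e+01, -1.65087488e+01]), 'qd': array([ 0.05761256,  0.0774699 , -0.00730192, -0.01422758,  0.09354882,
       -0.08013858]), 'joint_torque': array([-6.73203385e-05, -5.82708943e+01,  2.93057066e+01,  6.99751899e+00,
        6.88341490e-03, -2.40185618e-04]), 'tcp_pos': array([ 0.19077759, -0.64697078,  0.22561416]), 'eef_rot': array([ 1.79904669e+02, -7.85371157e-03, -1.63577425e+02]), 'contact_force': array([ 4.19331857e-04, -7.30658449e-01, -1.84693871e-01]), 'moment': array([-0.00265571,  0.01358669, -0.0050279 ]), 'gripper_force': 0.0, 'gripper_width': 0.08765666405574121}
top {'fx': 393.923655339627, 'fy': 393.923655339627, 'cx': 281.4369945166397, 'cy': 212.6301260207208, 'position': array([ 0.38254472, -0.30269688,  0.97940806]), 'attitude': array([ 1.15084535e+01, -3.28877619e-02, -9.42656146e+01])}
switch_box [(array([146., 257., 206., 304.]), 0.89), (array([274., 176., 347., 246.]), 0.61)]
guard [(array([274., 197., 314., 237.]), 0.93), (array([146., 270., 
[... 1107 characters left out ...]
9)]
guard_lip [(array([344., 318., 382., 363.]), 0.88), (array([256., 188., 299., 224.]), 0.69)]
guard_hinge [(array([258., 187., 298., 228.]), 0.94), (array([343., 315., 384., 361.]), 0.78)]
toggle []
plain_toggle []
switch_box [(array([270., 221.]), 0.88, array([ 0.574, -0.324,  0.061])), (array([348., 347.]), 0.62, array([ 0.446, -0.014,  0.058]))]
guard_lip [(array([377., 349.]), 0.81, array([ 0.398, -0.016,  0.052])), (array([288., 218.]), 0.6, array([ 0.533, -0.324,  0.07 ])), (array([249., 199.]), 0.24, array([ 0.622, -0.4  ,  0.061]))]
guard_hinge [(array([262., 208.]), 0.91, array([ 0.59 , -0.327,  0.091])), (array([347., 335.]), 0.63, array([ 0.442, -0.046,  0.043]))]
toggle_tip []
```

```bash
python3 - <<'E'
from h import *
t=np.load('top.npz');s=np.load('side.npz')
im=np.vstack([cv2.resize(t['im'],(400,300)),cv2.resize(s['im'],(400,300))])
a=cv2.resize(t['im'][140:290,220:400],(400,333))[:300]; b=cv2.resize(s['im'][130:280,190:370],(400,333))[:300]
save('a.png',np.hstack([im,np.vstack([a,b])]))
Q=np.vstack([t['P'].reshape(-1,3),s['P'].reshape(-1,3)])
for zlo,zhi in((.055,.066),(.098,.110)):
    m=(abs(Q[:,2]-(zlo+zhi)/2)<(zhi-zlo)/2)&(np.linalg.norm(Q[:,:2]-[.575,-.38],axis=1)<.12)
    print(m.sum(),cv2.minAreaRect(Q[m][:,:2].astype(np.float32)),Q[m][:,2].mean())
E
```

```text
3111 ((0.5692586302757263, -0.3840169310569763), (0.15115788578987122, 0.12271574884653091), 54.35676956176758) 0.06084754648663518
1126 ((0.5624289512634277, -0.34507331252098083), (0.06976346671581268, 0.05150311067700386), 54.87984848022461) 0.103766392371046
```

View pics/a.png

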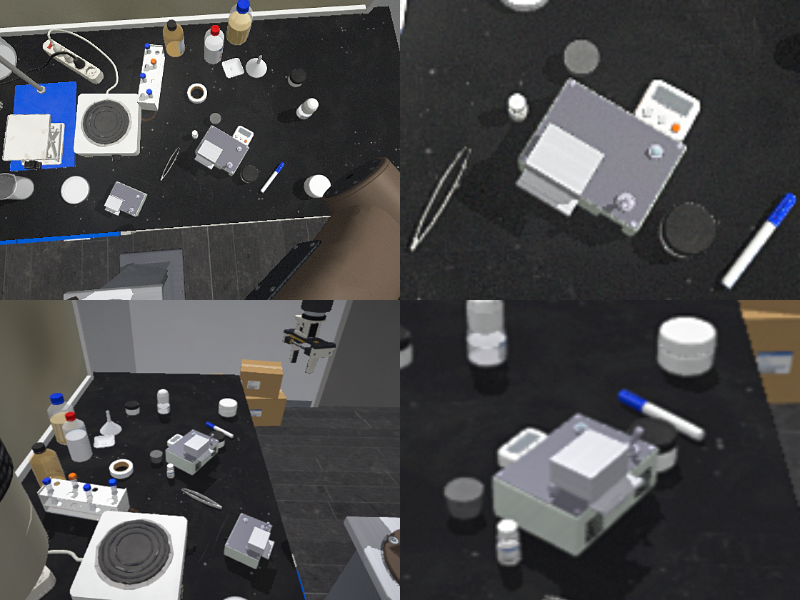

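Candidates: the large box at top pixel (310,210) and side pixel (270,215), and the small look-alike at top (175,281) and side (348,340). The large one matches: its top is at z=61 mm and it measures 151 mm in y. In the crop, the guard is on its left half facing the robot, with the lip to the lower left. The bare toggles beside it stay untouched, and the timer, jar, vial and stopper stand around it with the front free.

```bash
cat > g.py <<'E'
from h import *
TILT=np.radians(35); YAW=-35.4; O=np.array([.5704,-.3848,0])
B=R.from_euler('z',YAW,degrees=True).as_matrix()
z=np.array([np.sin(TILT),0,-np.cos(TILT)]); f=np.array([np.cos(TILT),0,np.sin(TILT)])  # f: towards front face
def pose(xc,zc,y=28,T0=None):
    "front tip corner at box xc,zc (mm)"
    c=np.array([xc,y,zc])/1000-.0095*f
    x=B@f; zz=B@z
    if x@T0[:3,0]<0: x=-x
    T=np.eye(4);T[:3,:3]=np.stack([x,np.cross(zz,x),zz],1);T[:3,3]=O+B@c;return T
def where(T=None):
    T=tcp() if T is None else T
    s=r.get_state()
    return "t",round(s["time_s"],2),"corner box mm",((B.T@(T[:3,3]-O)+.0095*f)*1000).round(1),"F box",(B.T@s["contact_force"]).round(2),"w",round(s["gripper_width"],4),"rotz box",(B.T@T[:3,2]).round(3)
def move(*pts):
    T=tcp();print(*where(T))
    for p in pts:
        D=np.linalg.inv(T)@pose(*p,T0=T)
        print(p,"travel",(D[:3,3]/.5).round(4).tolist(),"dr",(R.from_matrix(D[:3,:3]).as_rotvec(degrees=True)/360).round(4).tolist())
E
python3 -c "
from g import *
move((-160,130),(-105,57))"
```

```text
t 1.1 corner box mm [-149.4 -433.9  232. ] F box [ 0.8  -0.54 -0.58] w 0.0878 rotz box [ 0.  0. -1.]
(-160, 130) travel [-0.7132, 0.5875, 0.204] dr [0.0439, -0.0904, 0.1394]
(-105, 57) travel [-0.7811, 0.501, 0.35] dr [0.0439, -0.0904, 0.1394]
```

jog_arm(travel=[[-0.1,0.08,0.02],[-0.2,0.16,0.04],[-0.3,0.24,0.06],[-0.4,0.32,0.08],[-0.5,0.4,0.11],[-0.6,0.49,0.15],[-0.713,0.5875,0.204],[-0.713,0.5875,0.204],[-0.713,0.5875,0.204],[-0.713,0.5875,0.204]], dr=[[0.006,-0.013,0.02],[0.012,-0.026,0.04],[0.018,-0.039,0.06],[0.025,-0.052,0.08],[0.031,-0.065,0.1],[0.038,-0.078,0.12],[0.0439,-0.0904,0.1394],[0.0439,-0.0904,0.1394],[0.0439,-0.0904,0.1394],[0.0439,-0.0904,0.1394]], claw=[0,0,0,0,0,0,0,0,0,0], newtons=5)

```text
time_s: 2.35
tcp_pos: [0.4361, -0.3317, 0.1963]
eef_rot: [178.2, 31.5, 144.5]
contact_force: [0.3, -1.2, -0.9]
gripper_width: 0.0006
gripper_force: 0.0
```

```bash
python3 -c "
from g import *
move((-160,130),(-105,57))"
```

```text
t 2.35 corner box mm [-132.5  -34.5  201.7] F box [ 0.93 -0.77 -0.87] w 0.0006 rotz box [ 0.523  0.03  -0.852]
(-160, 130) travel [0.1222, 0.122, 0.0971] dr [0.0047, -0.0096, -0.0004]
(-105, 57) travel [0.1048, 0.1166, 0.279] dr [0.0047, -0.0096, -0.0004]
```

jog_arm(travel=[[0.06,0.06,0.05],[0.122,0.122,0.097],[0.122,0.122,0.097],[0.122,0.122,0.097],[0.122,0.122,0.097],[0.122,0.122,0.097],[0.122,0.122,0.097],[0.122,0.122,0.097],[0.122,0.122,0.097],[0.122,0.122,0.097]], dr=[[0.002,-0.005,0],[0.0047,-0.0096,0],[0.0047,-0.0096,0],[0.0047,-0.0096,0],[0.0047,-0.0096,0],[0.0047,-0.0096,0],[0.0047,-0.0096,0],[0.0047,-0.0096,0],[0.0047,-0.0096,0],[0.0047,-0.0096,0]], claw=[0,0,0,0,0,0,0,0,0,0])

```text
time_s: 3.6
tcp_pos: [0.4683, -0.2871, 0.1842]
eef_rot: [178.9, 29.3, 144.6]
contact_force: [-1.3, -0.6, 0.5]
gripper_width: 0.0004
gripper_force: 0.0
```

```bash
python3 - <<'E'
from g import *
T=tcp();c=r.capture("wrist");P=cloud(c,T);np.savez('w.npz',P=P,im=c["pixels"],T=T);save('w1.png',c["pixels"])
Q=(P-O)@B*1000
m=(c["range_z"]>0)&(Q[...,2]>62)&(abs(Q[...,0]+40)<60)&(abs(Q[...,1]-28)<45)
q=Q[m];lip=q[(q[:,2]<76)&(q[:,0]<-58)]
print("lip",len(lip),lip.min(0),lip.max(0),np.median(lip,0)); 
ro=q[(q[:,2]>98)];print("roof",len(ro),np.percentile(ro,[1,50,99],axis=0))
tp=Q[(abs(Q[...,2]-60)<4)&(abs(Q[...,0])<90)&(abs(Q[...,1])<100)];print("top",np.percentile(tp,[1,50,99],axis=0))
move((-160,130),(-100,57),(-80,57))
E
```

```text
lip 934 [-74.13860686  -4.60876039  65.39251662] [-58.014471    61.20642125  71.73613068] [-69.06695655  28.15037952  69.08907565]
roof 542 [[-55.24061194  -3.63768574  98.15453067]
 [-53.58035561  25.01999061 102.15338259]
 [-10.61823304  60.42095125 103.78078468]]
top [[-49.3562595  -72.76871487  56.32469215]
 [-30.67576988 -33.87963713  59.93820734]
 [  4.23158455  73.628828    63.5436007 ]]
t 3.65 corner box mm [-132.1   20.5  189.7] F box [0.31 0.5  0.38] w 0.0004 rotz box [ 0.489  0.02  -0.872]
(-160, 130) travel [0.1071, 0.0135, 0.0771] dr [0.0032, -0.0159, -0.0001]
(-100, 57) travel [0.0739, 0.0098, 0.2631] dr [0.0032, -0.0159, -0.0001]
(-80, 57) travel [0.039, 0.0094, 0.2826] dr [0.0032, -0.0159, -0.0001]
```

View pics/w1.png

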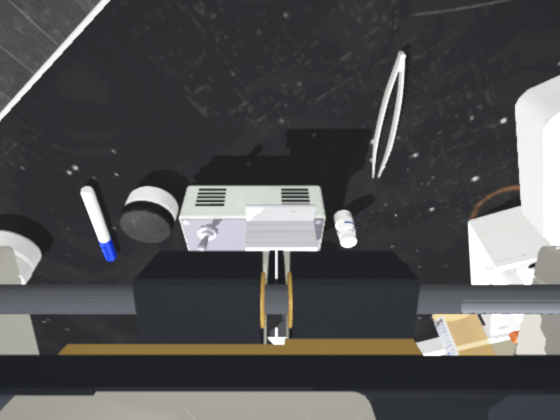

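The wrist view shows the large box at (183–325, 186–250). The guard lip is at (245–315, 205–220), centred on the fingers, and the front is free. The registration agrees to within 1 mm, but the last target was not fully reached, so I'm checking the joints.

```bash
python3 -c "
from g import *
s=r.get_state();print(s['joints'].round(1),s['qd'].round(1),s['tcp_pos'],s['eef_rot'].round(1))"
```

```text
[ -10.7   -4.9  -58.2   49.6  -14.1 -160.4] [ 0.1  0.1  0.1  0.  -0.   0.1] [ 0.46828961 -0.28704866  0.1842367 ] [178.9  29.3 144.6]
```

```bash
sed -i 's/radians(35)/radians(30)/' g.py; python3 -c "
from g import *
move((-100,57),(-90,57))"
```

```text
t 3.65 corner box mm [-131.6   20.5  189. ] F box [0.31 0.5  0.38] w 0.0004 rotz box [ 0.489  0.02  -0.872]
(-100, 57) travel [0.074, 0.0098, 0.2614] dr [0.0032, -0.002, 0.0001]
(-90, 57) travel [0.0565, 0.0096, 0.2712] dr [0.0032, -0.002, 0.0001]
```

jog_arm(travel=[[0.02,0.003,0.06],[0.035,0.006,0.12],[0.05,0.009,0.18],[0.056,0.0096,0.23],[0.0565,0.0096,0.265],[0.0565,0.0096,0.271],[0.0565,0.0096,0.271],[0.0565,0.0096,0.271],[0.0565,0.0096,0.271],[0.0565,0.0096,0.271]], dr=[[0.001,-0.001,0],[0.002,-0.002,0],[0.0032,-0.002,0],[0.0032,-0.002,0],[0.0032,-0.002,0],[0.0032,-0.002,0],[0.0032,-0.002,0],[0.0032,-0.002,0],[0.0032,-0.002,0],[0.0032,-0.002,0]], claw=[0,0,0,0,0,0,0,0,0,0])

```text
time_s: 4.9
tcp_pos: [0.5036, -0.311, 0.111]
eef_rot: [179.4, 24.4, 145.0]
contact_force: [-0.8, -0.0, -0.3]
gripper_width: 0.0005
gripper_force: 0.0
```

```bash
python3 -c "
from g import *
print(r.get_state()['joints'].round(1))
move((-90,57),(-69.5,57))"
```

```text
[ -23.9    6.6  -58.2   73.5   -4.1 -173.6]
t 4.9 corner box mm [-89.   21.5 115.8] F box [-0.64 -0.5  -0.32] w 0.0005 rotz box [ 0.412  0.014 -0.911]
(-90, 57) travel [0.0503, 0.0118, 0.1064] dr [0.0023, -0.0157, 0.0009]
(-69.5, 57) travel [0.013, 0.0113, 0.1233] dr [0.0023, -0.0157, 0.0009]
```

```bash
cat > fk.py <<'E'
from g import *
from scipy.optimize import least_squares
S=[([-57.0616,20.592,.634,-.021,-70.1355,-16.5087],[.19077759,-.64697078,.22561416],[179.9047,-.00785,-163.5774]),
([-10.7,-4.9,-58.2,49.6,-14.1,-160.4],[.46828961,-.28704866,.1842367],[178.9,29.3,144.6]),
([-23.9,6.6,-58.2,73.5,-4.1,-173.6],[.5036,-.311,.111],[179.4,24.4,145.0])]
def rot(ax,d): return R.from_euler(ax,d,degrees=True).as_matrix()
def fk(q,p,s4,s6):
    o1,o6,a1,h,a2,e,a3,L=p; pi=q[1]-q[2]
    A=rot('z',q[0]+o1); F=rot('y',pi)
    W=A@F@rot('x',s4*q[3])@rot('y',-q[4])
    j2=np.radians(q[1])
    P=A@(np.array([a1+a2*np.sin(j2),0,h+a2*np.cos(j2)])+F@np.array([a3,0,e]))+W@np.array([L,0,0])
    M=W@rot('x',s6*q[5]+o6)@np.array([[0,0,1],[0,1,0],[-1,0,0]]) # tool z = x
    return P,M
def fit():
    best=None
    for s4 in(1,-1):
     for s6 in(1,-1):
      for o6 in (-90,0,90,180):
        f=lambda p:np.concatenate([np.r_[(fk(q,p,s4,s6)[0]-x)*10,(fk(q,p,s4,s6)[1]-rot('xyz',e)).ravel()] for q,x,e in S]+[(np.array(p[2:])-[.1,.4,.4,0,.4,.3])*.003])
        s=least_squares(f,[-16.5,o6,.1,.4,.4,0,.4,.3],x_scale=[10,10,.1,.1,.1,.1,.1,.1])
        if best is None or s.cost<best[0]: best=(s.cost,s.x,s4,s6)
    return best
LO=[-176.03,-82.01,-58.28,-173.87,-174.79,-173.66];HI=[176.03,121.73,71.71,95.51,-.11,173.66]
def ik(T,b,n=60,seed=0):
    rg=np.random.default_rng(seed);out=[]
    for i in range(n):
        q0=rg.uniform(LO,HI)
        f=lambda q:np.r_[(fk(q,*b[1:])[0]-T[:3,3])*10,(fk(q,*b[1:])[1]-T[:3,:3]).ravel()]
        s=least_squares(f,q0,bounds=(LO,HI),x_scale=50.)
        if s.cost<1e-5 and not any(np.abs(s.x-o).max()<2 for o in out): out.append(s.x)
    return out
E
python3 - <<'E'
from fk import *
b=fit();print(b[0],b[1].round(3),b[2:])
for q,x,e in S: print((fk(q,*b[1:])[0]-x).round(4), np.abs(fk(q,*b[1:])[1]-rot('xyz',e)).max().round(3))
import pickle;pickle.dump(b,open('b.pkl','wb'))
E
```

```text
0.4156807813744979 [-1.25360e+01  2.58394e+02  2.56000e-01  9.60000e-02  4.97000e-01
  6.00000e-02  2.36000e-01  3.08000e-01] (-1, -1)
[0.0437 0.0169 0.0038] 0.016
[ 0.0068  0.0209 -0.0145] 0.098
[-0.0395 -0.0579  0.0107] 0.083
```

```bash
python3 - <<'E'
s=open('fk.py').read()
s=s.replace("o1,o6,a1,h,a2,e,a3,L=p","o1,o6,a1,h,a2,e,a3,L,d=p").replace("np.array([a1+a2*np.sin(j2),0,","np.array([a1+a2*np.sin(j2),d,")
s=s.replace("[.1,.4,.4,0,.4,.3])*.003","[.1,.4,.4,0,.4,.3,0])*.003").replace("[-16.5,o6,.1,.4,.4,0,.4,.3]","[o1,o6,.1,.4,.4,0,.4,.3,0]").replace("x_scale=[10,10,.1,.1,.1,.1,.1,.1]","x_scale=[10,10,.1,.1,.1,.1,.1,.1,.1]")
s=s.replace("for o6 in (-90,0,90,180):","for o1,o6 in [(a,b) for a in(-16.5,0) for b in(-90,0,90,180)]:")
open('fk.py','w').write(s)
from fk import *
b=fit();print(b[0],b[1].round(3),b[2:])
for q,x,e in S: print((fk(q,*b[1:])[0]-x).round(4), np.abs(fk(q,*b[1:])[1]-rot('xyz',e)).max().round(3))
import pickle;pickle.dump(b,open('b.pkl','wb'))
E
```

```text
0.4019509249714739 [-2.85410e+01  2.43476e+02  1.81000e-01  3.98000e-01  4.80000e-01
 -2.20000e-02  3.38000e-01  4.81000e-01  1.82000e-01] (-1, -1)
[0.0415 0.0037 0.0033] 0.034
[ 0.0106  0.0157 -0.0127] 0.22
[-0.0466 -0.0387  0.0093] 0.184
```

```bash
python3 - <<'E'
from fk import *
import itertools
def ori(q,p,sg,ax):
    o1,o3,o4,o5,o6=p
    return rot('z',q[0]+o1)@rot('y',sg[0]*q[1]+sg[1]*q[2]+o3)@rot(ax,sg[2]*q[3]+o4)@rot('y' if ax!='y' else 'x',sg[3]*q[4]+o5)@rot(ax if ax!='y' else 'y',sg[4]*q[5]+o6)@np.array([[0,0,1],[0,1,0],[-1,0,0]])
res=[];rg=np.random.default_rng(0)
for sg in itertools.product((1,-1),repeat=5):
  for k in range(12):
    f=lambda p:np.concatenate([(ori(q,p,sg,'x')-rot('xyz',e)).ravel() for q,x,e in S])
    s=least_squares(f,rg.uniform(-180,180,5),x_scale=40.)
    res.append((s.cost,sg,((s.x+180)%360-180).round(1)))
res.sort(key=lambda t:t[0])
for t in res[:14]: print(round(t[0],6),*t[1:])
E
```

```text
3e-06 (-1, 1, -1, -1, -1) [ 1.800e+02 -1.799e+02 -1.800e+02  1.000e-01 -9.000e+01]
3e-06 (-1, 1, 1, -1, -1) [ 1.800e+02  1.000e-01  1.800e+02 -1.799e+02 -9.000e+01]
3e-06 (1, -1, 1, 1, -1) [ -0.  179.9 180.  179.9  90. ]
3e-06 (1, -1, 1, -1, -1) [  -0.   179.9   -0.  -179.9  -90. ]
3e-06 (1, -1, 1, 1, -1) [ -0.  179.9 180.  179.9  90. ]
3e-06 (-1, 1, 1, -1, -1) [ 1.800e+02  1.000e-01  1.800e+02 -1.799e+02 -9.000e+01]
3e-06 (1, -1, 1, -1, -1) [  -0.   179.9   -0.  -179.9  -90. ]
3e-06 (1, -1, -1, -1, -1) [ -0.   -0.1   0.    0.1 -90. ]
3e-06 (1, -1, -1, -1, -1) [ -0.   -0.1   0.    0.1 -90. ]
3e-06 (1, -1, 1, -1, -1) [  -0.   179.9   -0.  -179.9  -90. ]
3e-06 (-1, 1, -1, -1, -1) [ 1.800e+02 -1.799e+02 -1.800e+02  1.000e-01 -9.000e+01]
3e-06 (1, -1, 1, 1, -1) [ -0.  179.9 180.  179.9  90. ]
3e-06 (1, -1, -1, -1, -1) [ -0.   -0.1   0.    0.1 -90. ]
3e-06 (1, -1, 1, 1, -1) [ -0.  179.9 180.  179.9  90. ]
```

```bash
cat > fk2.py <<'E'
from fk import *
def mats(q):
    A=rot('z',q[0]);U=A@rot('y',q[1]);F=A@rot('y',q[1]-q[2]);G=F@rot('x',-q[3]);W=G@rot('y',-q[4])
    return A,U,F,G,W
def cols(q,use):
    A,U,F,G,W=mats(q)
    d={'d':A[:,1],'h':A[:,2],'a1':A[:,0],'a2':U[:,2],'a3':F[:,0],'e':F[:,2],'ky':G[:,1],'kz':G[:,2],'L':W[:,0],'wz':W[:,2]}
    return np.stack([d[u] for u in use],1)
def fitp(use):
    M=np.vstack([cols(q,use) for q,_,_ in S]);y=np.concatenate([x for _,x,_ in S])
    s=np.linalg.lstsq(M,y,rcond=None);return s[0],np.abs(M@s[0]-y).max(),s[3][-1]
E
python3 - <<'E'
from fk2 import *
for use in (['d','h','a2','a3','L'],['d','h','a2','a3','L','a1'],['d','h','a2','a3','L','ky'],['d','h','a2','a3','L','e'],['h','a2','a3','L','ky'],['d','h','a2','a3','L','e','a1'],['d','h','a2','a3','L','wz'],['d','h','a2','a3','L','ky','e'],['h','a2','a3','L','ky','wz']):
    p,e,sv=fitp(use);print(dict(zip(use,p.round(4))),e.round(4),sv.round(3))
E
```

```text
{'d': np.float64(-0.0936), 'h': np.float64(0.3863), 'a2': np.float64(0.7684), 'a3': np.float64(0.4111), 'L': np.float64(0.7346)} 0.0873 0.187
{'d': np.float64(-0.1312), 'h': np.float64(0.1899), 'a2': np.float64(0.4169), 'a3': np.float64(0.2262), 'L': np.float64(0.2894), 'a1': np.float64(0.2985)} 0.0565 0.099
{'d': np.float64(-0.0003), 'h': np.float64(0.1973), 'a2': np.float64(0.6033), 'a3': np.float64(0.463), 'L': np.float64(0.3784), 'ky': np.float64(-0.1915)} 0.0004 0.187
{'d': np.float64(-0.1066), 'h': np.float64(0.0242), 'a2': np.float64(0.8386), 'a3': np.float64(0.3217), 'L': np.float64(0.5808), 'e': np.float64(0.1374)} 0.0697 0.103
{'h': np.float64(0.1968), 'a2': np.float64(0.603), 'a3': np.float64(0.463), 'L': np.float64(0.3778), 'ky': np.float64(-0.192)} 0.0006 0.187
{'d': np.float64(-0.1415), 'h': np.float64(-0.131), 'a2': np.float64(0.4956), 'a3': np.float64(0.1527), 'L': np.float64(0.1684), 'e': np.float64(0.125), 'a1': np.float64(0.2858)} 0.0676 0.09
{'d': np.float64(-0.1629), 'h': np.float64(0.4003), 'a2': np.float64(0.6663), 'a3': np.float64(0.3314), 'L': np.float64(0.7109), 'wz': np.float64(0.1192)} 0.0488 0.186
{'d': np.float64(-0.0003), 'h': np.float64(0.1978), 'a2': np.float64(0.6031), 'a3': np.float64(0.4631), 'L': np.float64(0.3786), 'ky': np.float64(-0.1916), 'e': np.float64(-0.0002)} 0.0004 0.1
{'h': np.float64(0.1969), 'a2': np.float64(0.6033), 'a3': np.float64(0.4633), 'L': np.float64(0.3779), 'ky': np.float64(-0.1919), 'wz': np.float64(-0.0003)} 0.0004 0.187
```

```bash
cat >> fk2.py <<'E'
USE=['h','a2','a3','L','ky'];PP=fitp(USE)[0]
def FK(q):
    W=mats(q)[4];return cols(q,USE)@PP, W@rot('x',-q[5]-90)@np.array([[0,0,1],[0,1,0],[-1,0,0]])
def err(q,T): P,M=FK(q);return np.r_[(P-T[:3,3])*10,(M-T[:3,:3]).ravel()]
def IK(T,q0s):
    out=[]
    for q0 in q0s:
        s=least_squares(err,np.clip(q0,np.array(LO)+.1,np.array(HI)-.1),args=(T,),bounds=(LO,HI),x_scale=50.)
        if s.cost<1e-5 and not any(np.abs(s.x-o).max()<3 for o in out): out.append(s.x)
    return out
E
python3 - <<'E'
import g
from fk2 import *
rg=np.random.default_rng(1);qs=rg.uniform(LO,HI,(60,6))
for tilt in(30,22):
  g.TILT=np.radians(tilt);g.z=np.array([np.sin(g.TILT),0,-np.cos(g.TILT)]);g.f=np.array([np.cos(g.TILT),0,np.sin(g.TILT)])
  for flip in(1,-1):
    for c in((-100,57),(-69,57),(-60,90),(-26,85)):
        T0=np.eye(4);T0[:3,0]=flip*(g.B@g.f)
        print(tilt,flip,c,[o.round(0).tolist() for o in IK(g.pose(*c,T0=T0),qs)])
E
```

```text
30 1 (-100, 57) []
30 1 (-69, 57) []
30 1 (-60, 90) []
30 1 (-26, 85) []
30 -1 (-100, 57) []
30 -1 (-69, 57) []
30 -1 (-60, 90) []
30 -1 (-26, 85) []
22 1 (-100, 57) []
22 1 (-69, 57) []
22 1 (-60, 90) [[-18.0, 12.0, -53.0, 58.0, -8.0, 16.0]]
22 1 (-26, 85) [[-17.0, 15.0, -48.0, 50.0, -9.0, 23.0]]
22 -1 (-100, 57) []
22 -1 (-69, 57) []
22 -1 (-60, 90) [[-18.0, 12.0, -53.0, 58.0, -8.0, -164.0]]
22 -1 (-26, 85) [[-17.0, 15.0, -48.0, 50.0, -9.0, -157.0]]
```

```bash
cat > scan.py <<'E'
import g
from fk2 import *
rg=np.random.default_rng(1);qs=rg.uniform(np.array(LO)[:5],np.array(HI)[:5],(16,5))
def e5(q,P,d):
    q=np.r_[q,0];W=mats(q)[4];return np.r_[(cols(q,USE)@PP-P)*10,W[:,0]-d]
def sol(P,d,all=False):
    out=[]
    for q0 in qs:
        s=least_squares(e5,q0,args=(P,d),bounds=(LO[:5],HI[:5]),x_scale=50.,max_nfev=60)
        if s.cost<2e-5:
            out.append(s.x)
            if not all: break
    return out
if __name__=='__main__':
  for c in((-78,28,52),(-34,28,80)):
    P=g.O+g.B@(np.array(c)/1000)
    print(c)
    for tilt in(10,15,20,25,30,35):
        print(tilt,[(a,*(sol(P,g.B@rot('z',a)@np.array([np.sin(np.radians(tilt)),0,-np.cos(np.radians(tilt))])) or [np.array([])])[0].round(0).astype(int).tolist()) for a in(-60,-30,0,30,60)])
E
time timeout 400 python3 scan.py
```

```text
(-78, 28, 52)
10 [(-60, -7, 22, -30, 16, -39), (-30, -8, 20, -33, 16, -32), (0, -10, 19, -32, 8, -30), (30, -14, 20, -26, -3, -34), (60, -17, 22, -20, -10, -41)]
15 [(-60, -5, 22, -35, 26, -36), (-30, -7, 18, -42, 31, -25), (0, -10, 17, -40, 19, -20), (30, -14, 18, -29, -5, -28), (60, -20, 21, -20, -17, -40)]
20 [(-60, -4, 22, -39, 36, -35), (-30, -12, 17, -51, 59, -19), (0,), (30, -15, 17, -31, -9, -22), (60, -24, 21, -19, -24, -39)]
25 [(-60, -3, 22, -43, 47, -35), (-30, -22, 16, -56, 93, -17), (0,), (30, -17, 16, -32, -16, -18), (60, -28, 21, -18, -31, -40)]
30 [(-60, -2, 22, -46, 56, -37), (-30,), (0,), (30, -19, 16, -31, -27, -15), (60, -32, 21, -17, -39, -41)]
35 [(-60, -2, 24, -49, 63, -40), (-30,), (0,), (30, -25, 16, -29, -42, -16), (60, -37, 22, -16, -47, -44)]
(-34, 28, 80)
10 [(-60, -9, 24, -22, 14, -45), (-30, -10, 22, -25, 13, -39), (0, -12, 21, -24, 7, -36), (30, -16, 21, -19, -3, -40), (60, -19, 23, -13, -9, -47)]
15 [(-60, -7, 23, -27, 23, -42), (-30, -8, 20, -33, 25, -32), (0, -11, 19, -31, 13, -27), (30, -16, 20, -22, -5, -34), (60, -21, 22, -13, -15, -45)]
20 [(-60, -5, 23, -31, 32, -40), (-30, -9, 18, -41, 43, -25), (0, -12, 16, -41, 30, -16), (30, -17, 18, -25, -8, -28), (60, -24, 22, -13, -22, -44)]
25 [(-60, -4, 23, -36, 41, -40), (-30, -15, 17, -49, 70, -20), (0,), (30, -18, 17, -26, -14, -23), (60, -28, 22, -12, -29, -44)]
30 [(-60, -3, 23, -39, 50, -41), (-30, -22, 16, -53, 96, -20), (0,), (30, -20, 16, -26, -22, -19), (60, -32, 22, -11, -36, -45)]
35 [(-60, -2, 24, -42, 58, -43), (-30,), (0,), (30, -24, 16, -25, -35, -18), (60, -36, 23, -11, -43, -47)]
real	0m20.565s
user	0m20.921s
sys	0m0.179s
```

```bash
python3 - <<'E'
s=open('g.py').read()
s=s.replace("TILT=np.radians(30)","TILT=np.radians(32);AZ=np.radians(25)")
i=s.index("z=np.array");j=s.index("def pose")
s=s[:i]+'''def setdir(t,a):
    global z,f
    z=np.array([np.sin(t)*np.cos(a),np.sin(t)*np.sin(a),-np.cos(t)]); f=np.cross(z,[0,1,0]); f=-f/np.linalg.norm(f)
    if f[0]<0: f=-f
setdir(TILT,AZ)
'''+s[j:]
open('g.py','w').write(s)
import g
from fk2 import *
from scan import sol
print(g.z,g.f)
for t,a in((27,15),(30,15),(27,20),(30,20),(33,20),(30,25),(33,25),(33,30)):
    g.setdir(np.radians(t),np.radians(a))
    ok=[]
    for c in((-100,130),(-69,57),(-60,90),(-26,87)):
        T=g.pose(*c,T0=tcp());ss=sol(T[:3,3],T[:3,2])
        ok.append(ss[0].round(0).astype(int).tolist() if ss else None)
    print(t,a,'proj',np.degrees(np.arctan(-g.z[0]/g.z[2])).round(1),np.degrees(np.arcsin(g.z[1])).round(1),ok)
E
```

```text
[ 0.48026996  0.22395356 -0.8480481 ] [ 0.87015007 -0.          0.49278683]
27 15 proj 26.2 6.7 [[-13, 4, -54, 34, -6], None, None, None]
30 15 proj 29.1 7.4 [None, None, None, None]
27 20 proj 25.6 8.9 [[-10, 5, -45, 10, -13], None, [-13, 12, -43, 9, -8], [-14, 15, -37, 3, -11]]
30 20 proj 28.5 9.8 [[-14, 4, -55, 31, -1], None, None, [-15, 15, -45, 19, 0]]
33 20 proj 31.4 10.7 [None, None, None, None]
30 25 proj 27.6 12.2 [[-12, 5, -41, -4, -14], [-15, 15, -37, -17, -9], [-15, 13, -36, -12, -12], [-17, 16, -31, -14, -14]]
33 25 proj 30.5 13.3 [[-13, 5, -42, -7, -10], [-17, 15, -35, -27, -8], [-16, 12, -35, -19, -10], [-18, 15, -31, -20, -12]]
33 30 proj 29.4 15.8 [[-18, 6, -35, -22, -18], [-22, 16, -30, -36, -16], [-21, 13, -30, -29, -17], [-22, 16, -26, -29, -19]]
```

```bash
sed -i 's/radians(32);AZ=np.radians(25)/radians(33);AZ=np.radians(30)/' g.py; python3 - <<'E'
import g
from fk2 import *
from scan import sol
T0=tcp();print(*g.where(T0))
def j6(q,T):
    M=mats(np.r_[q,0])[4]@np.array([[0,0,1],[0,1,0],[-1,0,0]])
    D=M.T@T[:3,:3]; return -(np.degrees(np.arctan2(D[1,0],D[0,0])))
for t,a,c in((12,30,(-90,28,150)),(12,30,(-110,28,150)),(33,30,(-110,28,130)),(33,30,(-69,28,57)),(33,30,(-26,28,87))):
    g.setdir(np.radians(t),np.radians(a));T=g.pose(c[0],c[2],c[1],T0=T0)
    for q in sol(T[:3,3],T[:3,2])[:1]:
        # j6 by 1-D search
        best=min(np.arange(-180,180,1.),key=lambda w:np.abs(FK(np.r_[q,w])[1]-T[:3,:3]).sum())
        print(t,a,c,q.round(1),best)
    D=np.linalg.inv(T0)@T;print((D[:3,3]/.5).round(3).tolist(),(R.from_matrix(D[:3,:3]).as_rotvec(degrees=True)/360).round(4).tolist())
E
```

```text
t 4.9 corner box mm [-88.9  21.5 115.7] F box [-0.64 -0.5  -0.32] w 0.0005 rotz box [ 0.412  0.014 -0.911]
12 30 (-90, 28, 150) [-13.2  10.4 -24.6  -2.4 -43.1] -110.0
[-0.027, 0.014, -0.069] [-0.0144, 0.0386, 0.0033]
12 30 (-110, 28, 150) [-12.2   8.6 -27.   -2.1 -42.5] -111.0
[0.01, 0.014, -0.086] [-0.0144, 0.0386, 0.0033]
33 30 (-110, 28, 130) [-16.9   4.6 -36.4 -21.  -17.6] -86.0
[0.027, 0.014, -0.043] [-0.0416, -0.0139, -0.001]
33 30 (-69, 28, 57) [-22.1  15.6 -29.8 -35.8 -15.6] -67.0
[0.012, 0.011, 0.124] [-0.0416, -0.0139, -0.001]
33 30 (-26, 28, 87) [-21.9  15.9 -25.9 -29.  -18.5] -74.0
[-0.091, 0.011, 0.104] [-0.0416, -0.0139, -0.001]
```

jog_arm(travel=[[0.003,0.004,-0.025],[0.006,0.008,-0.05],[0.01,0.014,-0.086],[0.01,0.014,-0.086],[0.01,0.014,-0.086],[0.01,0.014,-0.086],[0.01,0.014,-0.086],[0.01,0.014,-0.086],[0.01,0.014,-0.086],[0.01,0.014,-0.086]], dr=[[-0.004,0.01,0.001],[-0.008,0.02,0.002],[-0.0144,0.0386,0.0033],[-0.0144,0.0386,0.0033],[-0.0144,0.0386,0.0033],[-0.0144,0.0386,0.0033],[-0.0144,0.0386,0.0033],[-0.0144,0.0386,0.0033],[-0.0144,0.0386,0.0033],[-0.0144,0.0386,0.0033]], claw=[0,0,0,0,0,0,0,0,0,0])

```text
time_s: 6.15
tcp_pos: [0.4886, -0.2932, 0.1478]
eef_rot: [174.1, 10.4, 144.6]
contact_force: [-0.3, -0.1, -0.4]
gripper_width: 0.0006
gripper_force: 0.0
```

```bash
python3 -c "
from g import *
print(r.get_state()['joints'].round(1))
move((-110,130),(-90,57))"
```

```text
[ -12.3    8.6  -27.1   -2.1  -42.5 -111.2]
t 6.15 corner box mm [-111.5   27.3  152.5] F box [-0.2  -0.26 -0.43] w 0.0006 rotz box [ 0.179  0.103 -0.978]
(-110, 130) travel [0.0052, -0.0033, 0.0447] dr [-0.0272, -0.0518, -0.01]
(-90, 57) travel [-0.0079, -0.0188, 0.1947] dr [-0.0272, -0.0518, -0.01]
```

jog_arm(travel=[[0.003,-0.001,0.015],[0.005,-0.002,0.03],[0.005,-0.003,0.0447],[0.002,-0.007,0.08],[-0.002,-0.011,0.12],[-0.005,-0.015,0.16],[-0.0079,-0.0188,0.1947],[-0.0079,-0.0188,0.1947],[-0.0079,-0.0188,0.1947],[-0.0079,-0.0188,0.1947]], dr=[[-0.009,-0.017,-0.003],[-0.018,-0.034,-0.006],[-0.0272,-0.0518,-0.01],[-0.0272,-0.0518,-0.01],[-0.0272,-0.0518,-0.01],[-0.0272,-0.0518,-0.01],[-0.0272,-0.0518,-0.01],[-0.0272,-0.0518,-0.01],[-0.0272,-0.0518,-0.01],[-0.0272,-0.0518,-0.01]], claw=[0,0,0,0,0,0,0,0,0,0])

```text
time_s: 7.4
tcp_pos: [0.507, -0.3047, 0.0533]
eef_rot: [164.1, 29.4, 144.6]
contact_force: [-0.3, 0.7, 0.8]
gripper_width: 0.0004
gripper_force: 0.0
```

```bash
python3 - <<'E'
from g import *
print(r.get_state()['joints'].round(1))
move((-90,57,31),(-69.5,57,31),(-69,72,31),(-62,90,31))
c=r.capture("side");save('s2.png',cv2.resize(c["pixels"][120:270,190:390],(800,600)))
P=cloud(c);Q=(P-O)@B*1000
# gripper points near finger in box frame
m=(Q[...,0]<-76)&(Q[...,0]>-130)&(abs(Q[...,1]-28)<40)&(Q[...,2]>20)&(Q[...,2]<110)
q=Q[m];
for z0 in range(30,110,8):
    k=q[(q[:,2]>z0)&(q[:,2]<=z0+8)]
    if len(k):print(z0,len(k),k.min(0).round(0),k.max(0).round(0))
E
```

```text
[-21.7  14.  -31.9 -36.6 -14.9 -66.5]
t 7.4 corner box mm [-89.7  28.6  57.9] F box [-0.6   0.39  0.8 ] w 0.0004 rotz box [ 0.472  0.273 -0.838]
(-90, 57, 31) travel [0.0014, 0.0043, 0.0026] dr [0.0002, 0.0001, 0.0001]
(-69.5, 57, 31) travel [-0.0344, -0.0012, 0.022] dr [0.0002, 0.0001, 0.0001]
(-69, 72, 31) travel [-0.05, 0.0058, -0.0027] dr [0.0002, 0.0001, 0.0001]
(-62, 90, 31) travel [-0.0798, 0.0125, -0.0262] dr [0.0002, 0.0001, 0.0001]
54 15 [-113.   39.   54.] [-96.  43.  62.]
62 38 [-117.   37.   62.] [-92.  43.  70.]
70 25 [-116.   38.   70.] [-95.  43.  78.]
78 3 [-103.   38.   78.] [-99.  40.  81.]
```

View pics/s2.png

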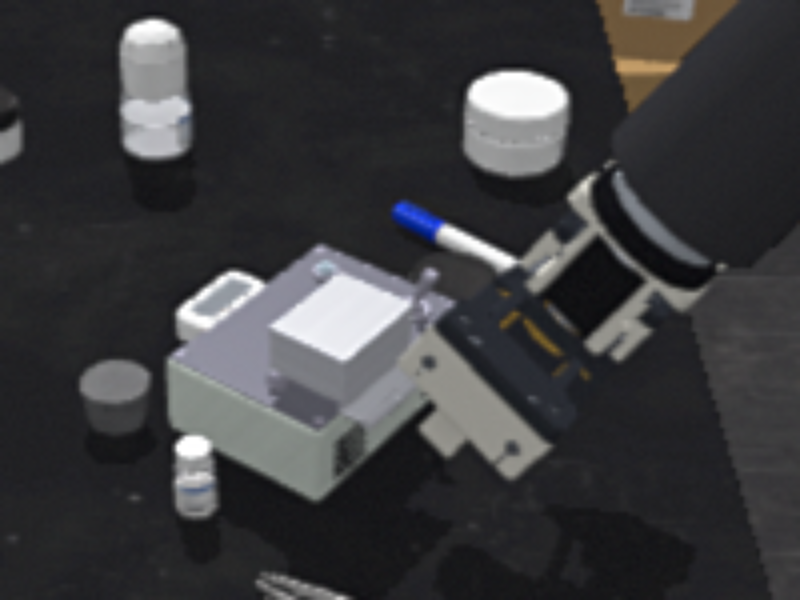

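jog_arm(travel=[[-0.01,0.002,0.008],[-0.022,0,0.015],[-0.0344,-0.0012,0.022],[-0.0344,-0.0012,0.022],[-0.039,0.001,0.0145],[-0.0445,0.0034,0.006],[-0.05,0.0058,-0.0027],[-0.06,0.008,-0.0105],[-0.07,0.01,-0.0185],[-0.0798,0.0125,-0.0262]], dr=[[0,0,0],[0,0,0],[0,0,0],[0,0,0],[0,0,0],[0,0,0],[0,0,0],[0,0,0],[0,0,0],[0,0,0]], claw=[0,0,0,0,0,0,0,0,0,0])

```text
time_s: 8.7
tcp_pos: [0.5309, -0.3188, 0.0849]
eef_rot: [164.2, 29.3, 144.6]
contact_force: [-1.5, 0.9, 0.1]
gripper_width: 0.0002
gripper_force: 0.8
```

```bash
python3 - <<'E'
from g import *
move((-62,90,31),(-55,88,31),(-45,87,31),(-30,87,31),(-26,87,31))
c=r.capture("side");save('s3.png',cv2.resize(c["pixels"][120:270,190:390],(800,600)))
E
```

```text
t 8.7 corner box mm [-62.1  30.9  89.5] F box [-1.74 -0.17  0.1 ] w 0.0002 rotz box [ 0.471  0.273 -0.839]
(-62, 90, 31) travel [-0.0007, 0.0004, -0.0006] dr [0.0001, -0.0, -0.0]
(-55, 88, 31) travel [-0.011, -0.0024, 0.0093] dr [0.0001, -0.0, -0.0]
(-45, 87, 31) travel [-0.0274, -0.0055, 0.0204] dr [0.0001, -0.0, -0.0]
(-30, 87, 31) travel [-0.0536, -0.0095, 0.0346] dr [0.0001, -0.0, -0.0]
(-26, 87, 31) travel [-0.0605, -0.0106, 0.0383] dr [0.0001, -0.0, -0.0]
```

View pics/s3.png

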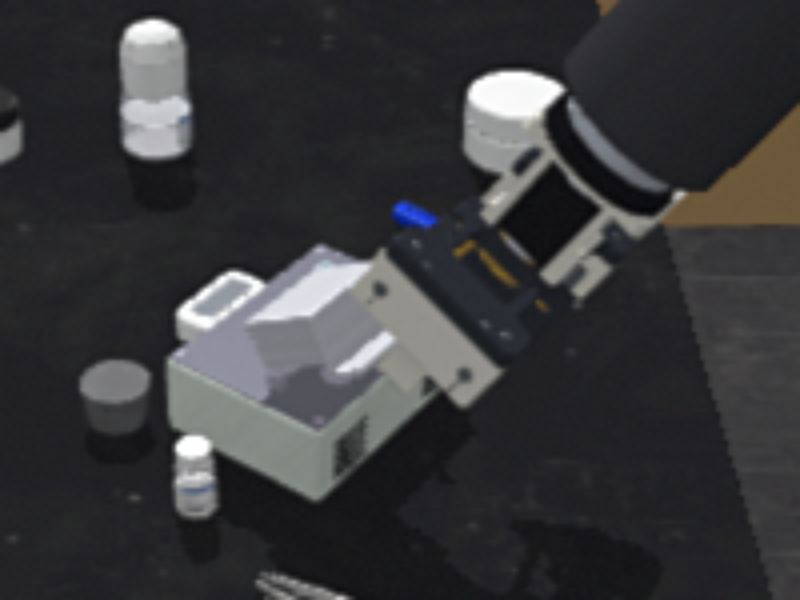

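The guard is tilted up (side crop (250–400, 260–375)) and its lip rests on the finger at about (400,365). Next I go in to the toggle.

jog_arm(travel=[[-0.0055,-0.001,0.0047],[-0.011,-0.0024,0.0093],[-0.019,-0.004,0.015],[-0.0274,-0.0055,0.0204],[-0.033,-0.0065,0.0235],[-0.0385,-0.0075,0.0265],[-0.044,-0.0082,0.0293],[-0.049,-0.0089,0.032],[-0.0536,-0.0095,0.0346],[-0.0536,-0.0095,0.0346]], dr=[[0,0,0],[0,0,0],[0,0,0],[0,0,0],[0,0,0],[0,0,0],[0,0,0],[0,0,0],[0,0,0],[0,0,0]], claw=[0,0,0,0,0,0,0,0,0,0])

```text
time_s: 10.0
tcp_pos: [0.5577, -0.3377, 0.0822]
eef_rot: [164.2, 29.4, 144.6]
contact_force: [-1.9, 0.9, 0.1]
gripper_width: 0.0005
gripper_force: 0.8
```

```bash
python3 - <<'E'
from g import *
move((-30,87,31),(-26,87,31),(-23,87,31),(-22,87,31))
E
```

```text
t 10.0 corner box mm [-29.3  31.   86.9] F box [-2.08 -0.36  0.06] w 0.0005 rotz box [ 0.472  0.273 -0.838]
(-30, 87, 31) travel [0.0011, 0.0002, -0.0009] dr [0.0001, 0.0001, 0.0]
(-26, 87, 31) travel [-0.0059, -0.0008, 0.0029] dr [0.0001, 0.0001, 0.0]
(-23, 87, 31) travel [-0.0111, -0.0016, 0.0057] dr [0.0001, 0.0001, 0.0]
(-22, 87, 31) travel [-0.0129, -0.0019, 0.0067] dr [0.0001, 0.0001, 0.0]
```

jog_arm(travel=[[-0.002,-0.0003,0.001],[-0.004,-0.0005,0.002],[-0.0059,-0.0008,0.0029],[-0.0059,-0.0008,0.0029],[-0.0059,-0.0008,0.0029],[-0.0059,-0.0008,0.0029],[-0.0059,-0.0008,0.0029],[-0.0059,-0.0008,0.0029],[-0.0059,-0.0008,0.0029],[-0.0059,-0.0008,0.0029]], dr=[[0,0,0],[0,0,0],[0,0,0],[0,0,0],[0,0,0],[0,0,0],[0,0,0],[0,0,0],[0,0,0],[0,0,0]], claw=[0,0,0,0,0,0,0,0,0,0])

```text
time_s: 11.25
tcp_pos: [0.56, -0.3393, 0.0821]
eef_rot: [164.2, 29.4, 144.6]
contact_force: [-1.4, -0.3, 0.7]
gripper_width: 0.0003
gripper_force: 0.8
```

```bash
python3 - <<'E'
from g import *
move((-25,87,31),(-24,87,31),(-23,87,31),(-22,87,31))
c=r.capture("side");s=c["pixels"][150:255,210:350]
d=r.capture("top")["pixels"][170:275,250:390]
save('s4.png',np.vstack([cv2.resize(s,(400,300)),cv2.resize(d,(400,300))]))
E
```

```text
t 11.25 corner box mm [-26.5  31.1  86.7] F box [-0.93 -1.07  0.72] w 0.0003 rotz box [ 0.472  0.273 -0.839]
(-25, 87, 31) travel [-0.003, -0.0004, 0.0009] dr [0.0001, -0.0, -0.0]
(-24, 87, 31) travel [-0.0047, -0.0006, 0.0019] dr [0.0001, -0.0, -0.0]
(-23, 87, 31) travel [-0.0064, -0.0009, 0.0028] dr [0.0001, -0.0, -0.0]
(-22, 87, 31) travel [-0.0082, -0.0012, 0.0038] dr [0.0001, -0.0, -0.0]
```

View pics/s4.png

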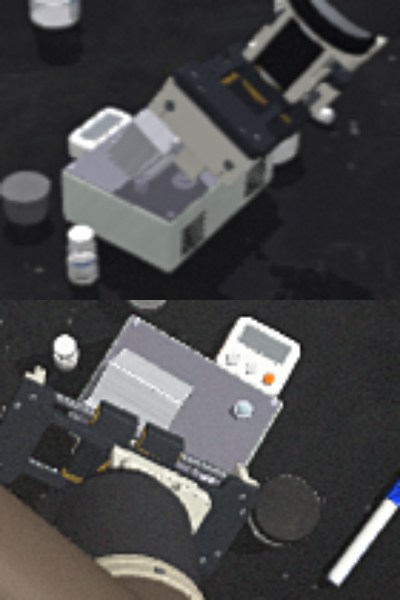

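jog_arm(travel=[[-0.001,0,0.0003],[-0.002,0,0.0006],[-0.003,-0.0004,0.0009],[-0.003,-0.0004,0.0009],[-0.003,-0.0004,0.0009],[-0.003,-0.0004,0.0009],[-0.003,-0.0004,0.0009],[-0.003,-0.0004,0.0009],[-0.003,-0.0004,0.0009],[-0.003,-0.0004,0.0009]], dr=[[0,0,0],[0,0,0],[0,0,0],[0,0,0],[0,0,0],[0,0,0],[0,0,0],[0,0,0],[0,0,0],[0,0,0]], claw=[0,0,0,0,0,0,0,0,0,0])

```text
time_s: 12.6
tcp_pos: [0.5612, -0.3402, 0.0824]
eef_rot: [164.2, 29.3, 144.6]
contact_force: [-1.7, 0.3, -0.7]
gripper_width: 0.0002
gripper_force: 1.0
```

```bash
python3 - <<'E'
from g import *
move((-25,87,31),(-24,87,31),(-23,87,31),(-22,87,31))
E
```

```text
t 12.6 corner box mm [-25.  31.  87.] F box [-1.52 -0.74 -0.74] w 0.0002 rotz box [ 0.472  0.273 -0.839]
(-25, 87, 31) travel [-0.0, -0.0, 0.0001] dr [0.0001, -0.0, -0.0]
(-24, 87, 31) travel [-0.0018, -0.0003, 0.001] dr [0.0001, -0.0, -0.0]
(-23, 87, 31) travel [-0.0035, -0.0006, 0.0019] dr [0.0001, -0.0, -0.0]
(-22, 87, 31) travel [-0.0053, -0.0008, 0.0029] dr [0.0001, -0.0, -0.0]
```

jog_arm(travel=[[-0.001,0,0.0005],[-0.0018,-0.0003,0.001],[-0.0025,-0.0004,0.0014],[-0.0035,-0.0006,0.0019],[-0.0035,-0.0006,0.0019],[-0.0035,-0.0006,0.0019],[-0.0035,-0.0006,0.0019],[-0.0035,-0.0006,0.0019],[-0.0035,-0.0006,0.0019],[-0.0035,-0.0006,0.0019]], dr=[[0,0,0],[0,0,0],[0,0,0],[0,0,0],[0,0,0],[0,0,0],[0,0,0],[0,0,0],[0,0,0],[0,0,0]], claw=[0,0,0,0,0,0,0,0,0,0])

```text
time_s: 13.85
tcp_pos: [0.5621, -0.3409, 0.0819]
eef_rot: [164.1, 29.3, 144.6]
contact_force: [-5.4, 3.9, 2.7]
gripper_width: 0.0003
gripper_force: 3.5
```

```bash
python3 - <<'E'
from g import *
move((-23,87,31),(-22,87,31),(-21,87,31),(-20,87,31))
E
```

```text
t 13.85 corner box mm [-24.   31.   86.6] F box [-6.68  0.03  2.7 ] w 0.0003 rotz box [ 0.47   0.273 -0.839]
(-23, 87, 31) travel [-0.0021, -0.0, 0.0002] dr [0.0002, -0.0003, -0.0001]
(-22, 87, 31) travel [-0.0039, -0.0003, 0.0011] dr [0.0002, -0.0003, -0.0001]
(-21, 87, 31) travel [-0.0056, -0.0005, 0.0021] dr [0.0002, -0.0003, -0.0001]
(-20, 87, 31) travel [-0.0073, -0.0008, 0.003] dr [0.0002, -0.0003, -0.0001]
```

Force rose from 1.5 N to 6.7 N at x ≈ -24 mm, right where the back stop is expected, so the toggle is fully over. I'm drawing out partway and taking a peek before letting the guard fall.

jog_arm(travel=[[0.008,0.0013,-0.0045],[0.017,0.0026,-0.009],[0.025,0.004,-0.0135],[0.033,0.005,-0.018],[0.041,0.0064,-0.0222],[0.05,0.0078,-0.027],[0.058,0.009,-0.0315],[0.066,0.0103,-0.0358],[0.066,0.0103,-0.0358],[0.066,0.0103,-0.0358]], dr=[[0,0,0],[0,0,0],[0,0,0],[0,0,0],[0,0,0],[0,0,0],[0,0,0],[0,0,0],[0,0,0],[0,0,0]], claw=[0,0,0,0,0,0,0,0,0,0])

```text
time_s: 15.1
tcp_pos: [0.5318, -0.3193, 0.0823]
eef_rot: [164.2, 29.3, 144.6]
contact_force: [-0.6, 1.6, 0.6]
gripper_width: 0.0009
gripper_force: 0.8
```

```bash
python3 - <<'E'
from g import *
T=tcp();move((-62,87,31),(-72,72,31),(-115,72,31))
im=[]
for n in("wrist","side"):
    c=r.capture(n);P=cloud(c,T if n=="wrist" else None)
    for d in r.tip_of("toggle_tip",n): 
        u,v=map(int,d["at"]);print(n,d["at"],d["conf"],((P[v,u]-O)@B*1000).round(0))
    im.append(c["pixels"])
save('s5.png',np.hstack([cv2.resize(im[0][150:300,180:380],(400,300)),cv2.resize(im[1][150:255,210:350],(400,300))]))
E
```

```text
t 15.1 corner box mm [-61.1  31.   87. ] F box [-1.41  0.97  0.6 ] w 0.0009 rotz box [ 0.471  0.273 -0.839]
(-62, 87, 31) travel [0.0015, 0.0002, -0.0009] dr [0.0001, -0.0001, -0.0]
(-72, 72, 31) travel [0.0336, -0.0043, 0.0149] dr [0.0001, -0.0001, -0.0]
(-115, 72, 31) travel [0.1086, 0.0072, -0.0257] dr [0.0001, -0.0001, -0.0]
```

View pics/s5.png

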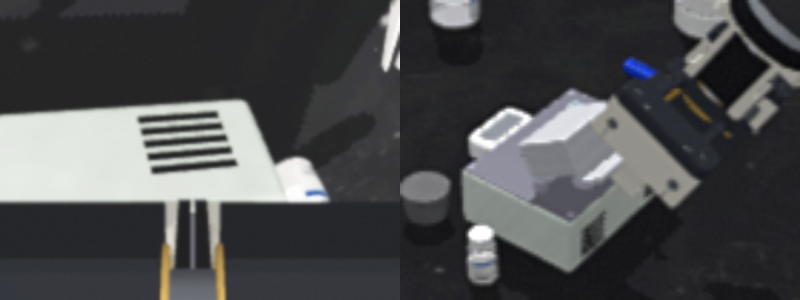

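The toggle is hidden by the hood in both views, and the guard still rests on the finger (side crop, ~(580,150)). I rely on the force stop and finish drawing out.

jog_arm(travel=[[0.011,-0.0014,0.005],[0.022,-0.0028,0.01],[0.0336,-0.0043,0.0149],[0.048,-0.002,0.007],[0.063,0,-0.001],[0.078,0.003,-0.009],[0.093,0.005,-0.017],[0.1086,0.0072,-0.0257],[0.1086,0.0072,-0.0257],[0.1086,0.0072,-0.0257]], dr=[[0,0,0],[0,0,0],[0,0,0],[0,0,0],[0,0,0],[0,0,0],[0,0,0],[0,0,0],[0,0,0],[0,0,0]], claw=[0,0,0,0,0,0,0,0,0,0])

```text
time_s: 16.55
tcp_pos: [0.4884, -0.2884, 0.0677]
eef_rot: [164.2, 29.4, 144.6]
contact_force: [0.3, -0.3, 0.6]
gripper_width: 0.0004
gripper_force: 0.0
```

```bash
python3 - <<'E'
from g import *
print(*where())
c=r.capture("side");P=cloud(c);Q=(P-O)@B*1000
c2=r.capture("top");Q2=(cloud(c2)-O)@B*1000
for n,q in(("side",Q),("top",Q2)):
    k=q[(abs(q[...,0]+35)<35)&(abs(q[...,1]-28)<36)&(q[...,2]>98)&(q[...,2]<140)]
    if len(k): print(n,len(k),np.percentile(k,[1,50,99],axis=0).round(1).tolist())
save('s6.png',np.hstack([cv2.resize(c["pixels"][150:255,210:350],(400,300)),cv2.resize(c2["pixels"][150:275,240:407],(400,300))]))
E
```

```text
t 16.55 corner box mm [-114.5   31.1   72.4] F box [ 0.4  -0.12  0.56] w 0.0004 rotz box [ 0.472  0.273 -0.838]
side 489 [[-54.4, -4.3, 98.4], [-31.9, 31.9, 104.1], [-4.0, 61.0, 106.2]]
top 638 [[-55.0, -4.5, 99.7], [-30.6, 28.0, 103.8], [-5.7, 60.7, 107.5]]
```

View pics/s6.png

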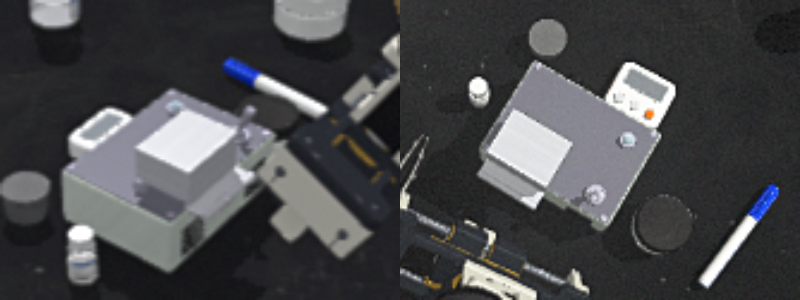

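The guard is fully shut (roof at z=104 mm, x −55 to −5). The bare toggle still leans to the front, the bystanders are in place and the arm is clear.

```bash
python3 -c "
from plant import r
print(r.close_job())"
```

```text
the job is handed in; nothing more can be done
None
```

I lifted the guard, pushed the toggle back until the force jumped to about 7 N where the back stop should be, and drew the finger out; images show the guard shut and everything else in place, but the hood hid the toggle, so its position rests on that force reading (handed in at about 17 s).

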